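Fetch the base board out of a dust box's pass box

TASK

The dust box's pass box must never have both doors open: first press firmly down on the grip of the inner door (the one next to the dust box) until you feel that it is fully shut, and only then lift the outer door fully open. Draw the plywood base board straight out from under the stack of fibreboard bricks, leaving the bricks neatly stacked where they are in the chamber, and lay it flat in the middle of the rubber mat, square with the mat (either way round), and let go. Then push the outer door fully shut again, leaving both doors shut, and do not disturb the pliers, the cutters or the jar.

Things in the scene. Friction and masses are not known exactly. Their poses are not given: they have to be found in the camera images.
- passbox: fixed pass box, clear side walls and roof, joined to a low grey dust box. Origin on the table under the chamber; +x points to the dust box (inner side), -x out of the outer door, z up. Roof underside 160 mm and top 168 mm above the table, from x = -114 to +86 mm. Outer door plane x = -121, inner door plane x = +90 mm. Door channels at the sides reach |y| = 100 mm.
- mouth (a point): middle of the outer doorway's sill, at pass box x = -121 mm, y = 0, on the level of the chamber floor (20 mm above the table). The doorway is 178 mm wide and 140 mm high.
- stops (a point): point on the chamber floor midway between two metal corner stops that hold the bricks back when the board is drawn out towards the pass box's -x: pass box x = -40, y = 0. Stops: x = -45 to -35, |y| = 52 to 87, 28 mm tall; the board passes between them.
- dustbox (a point): top of the dust box, middle: pass box x = 245, y = 0, z = 160 mm. It spans x = 103 to 388 mm, |y| up to 165 mm, up to 175 mm above the table.
- inner_door (a joint): height in m by which the inner door (at the dust box) is raised: 0 fully shut, up to 0.135. Slides straight up and down, stays where it is left (drags with about 4 N, weighs 0.2 kg, so goes down under about 2 N of push); it may start shut or some mm up. A push of about 10 N on the top of its grip, with no more movement, shows it is shut.
- inner_door_grip (a point): middle of the top of the inner door's upright grip, which is 14 mm thick (along the pass box's x), 50 mm wide (its y) and stands 45 mm above the roof; 213 mm above the table when shut. Moves with the door.
- outer_door (a joint): height in m by which the outer door is raised: 0 shut, 0.135 fully open (a hard stop); it drags with about 4 N, weighs 0.2 kg, and stays where it is left, so it has to be pushed down again (about 2 N). Panel 186 mm wide, 146 mm high, 6 mm thick; lower edge 20 mm above the table when shut.
- outer_door_grip (a point): middle of the top of the outer door's upright grip: the same size as the inner one, 213 mm above the table when shut. Moves with the door.
- base_board: plywood board 135 (x) x 80 (y) x 6 mm, 0.10 kg, lowest in the stack; origin: centre of its underside, its z up. At its -x end (by the outer door) stands an upright wooden grip block 14 mm (x) x 28 mm (y), its top 62 mm above the underside.
- board_grip (a point): point on the base board's grip block, 57.5 mm from the board's origin along its -x and 42 mm above its underside: a good place to pinch across the 28 mm width. It starts about 41 mm inside the outer door, under roof and raised door, so it has to be reached with the tool slanting in.
- brick0: fibreboard brick, brown, 90 (its x) x 130 (its y) x 28 mm thick, 0.12 kg; origin: centre of its underside; lowest, lies on the base board
- brick1: fibreboard brick, brown, 90 (its x) x 130 (its y) x 28 mm thick, 0.12 kg; origin: centre of its underside; middle one
- brick2: fibreboard brick, brown, 90 (its x) x 130 (its y) x 28 mm thick, 0.12 kg; origin: centre of its underside; top one
- mat: flat rubber mat fixed to the table, 260 (x) x 190 (y) x 3 mm; origin: centre of its underside on the table
- pliers: dark pliers lying on the table, 185 x 70 x 18 mm, bystander; origin about mid-length, x towards the jaws
- cutters: cutters with red handles, same size, bystander
- jar: white jar, 56 mm diameter, 85 mm high, standing, bystander; origin under its centre

How it is judged:
On the way, in this order (a step that is already met when the one before it is completed fails the run):
1. the inner door is shut and the fingers press on it (value of joint inner_door below 0.003 m and contact force between the fingers and inner_door above 5 N), for 0.02 s.
2. the outer door is lifted open (value of joint outer_door above 0.12 m), for 0.2 s.
3. the base board is drawn out of the chamber (x of base_board in the frame of passbox below -0.18 m), for 0.1 s.
4. the base board lies in the middle of the mat (x of base_board in the frame of mat between -0.05 and 0.05 m and y of base_board in the frame of mat between -0.045 and 0.045 m and angle between the x axis of base_board and the x axis of mat, either way round below 0.2 rad and angle between base_board's own z axis and vertical below 0.08 rad and height (world z) of base_board between -0.001 and 0.009 m), for 0.2 s.
At the end, for the whole second after the job is handed in: board released, flat on the mat, centre within 50 mm (mat x) and 45 mm (mat y) of the mat's, square within 0.2 rad; each brick level within 0.12 rad, at rest, within 30 mm of its start; both doors shut within 4 mm (all of step 4 and angle between each of brick0, brick1, brick2's own z axis and vertical below 0.12 rad and distance of each of brick0, brick1, brick2 from where it was at the start of the episode below 0.03 m and linear speed of each of brick0, brick1, brick2, base_board below 0.02 m/s and value of joint each of inner_door, outer_door below 0.004 m); the robot touches nothing.
It fails at once if both doors open at once: outer door raised over 6 mm while the inner door is over 4 mm open (value of joint outer_door above 0.006 m and value of joint inner_door above 0.004 m).
It fails at once if a brick topples (tilts over 0.4 rad) (angle between any of brick0, brick1, brick2's own z axis and vertical above 0.4 rad).
It fails at once if a bystander is moved over 30 mm (distance of any of pliers, cutters, jar from where it was at the start of the episode above 0.03 m).
It also fails if it takes over 69 s, if anything falls off the work surface, if the arm or the gripper's body presses on something with over 40 N, if the wrist force passes 120 N, or if a joint passes its speed limit or range.

ROBOT

A 7-joint arm with a two-finger parallel gripper is mounted at the origin on the work surface. World frame = base frame: x ahead of the robot, y to its left, z up, the work surface at z = 0. Lengths are in m, angles in rad, forces in N, time in s.
With the tool pointing down it reaches from about 0.425 to 0.95 m from the base axis. Payload 4.7 kg.
Tool frame: the origin (TCP) lies on the front face of the gripper's body, between the roots of the fingers; the fingertips stand 70 mm ahead of it and the grasp point (between the pads) lies 51 mm ahead of it; z points along the fingers, y is the line along which they close (so a half turn about z gives the same grasp; the last joint's range is limited). The gripper opens to 87 mm and grips with 3 to 60 N. Pads are 19 mm wide; open, the fingers measure 117 mm over their backs; the gripper's body (75 mm by 190 mm) begins 51 mm behind the grasp point.
Start: joints at [-1.33, 0.469, -0.049, 1.532, 0.024, 1.141, -0.082], TCP at [0.18, 0.651, 0.292] pointing down, gripper open.
Joint ranges: [-2.59, 2.59], [-0.33, 1.99], [-1.39, 1.29], [0.1, 2.45], [-1.04, 4.18], [0.21, 1.99], [-2.66, 2.66]. Speed limits (rad/s): [2.57, 2.57, 3.14, 3.14, 3.14, 3.14, 3.14].

INTERFACE

Orientations are given as a rotation vector (axis times angle).
In Python, from workcell import manip gives the robot as it stands. The module is installed in compiled form; this text tells all that it offers.
- The arm moves only by the tool jog_arm, never from a script. Its argument "rows" is a list of rows, each a list of 2 entries, a list of its own where there are three numbers: the shift along the world's x, y, z in m, then the turn, a rotation vector about the world's x, y, z in degrees. In form: [[[dx, dy, dz], [ax, ay, az]], ...]. A call has 1 to 12 rows; each row shifts and turns the commanded pose from where the row before left it; what a row does not reach is not made up. A row lasts 1/10 s, in which the tool goes at most 50 mm and 8.59 degrees, less where a joint would pass 70% of its speed; a pose out of reach is approached as far as the arm can. A call is refused whole if a number of a shift passes 0.05 or a number of a turn 8.59, either way. A call with a gripper value outside its range is refused whole. "hand" is the opening, from 0 (shut) to 1 (fully open), set as the call begins (left out, the last holds). The fingers move at their own pace and stop on an object; "squeeze" is the grip in N (left out, the last holds). Time passes only in rows, so rows that do not move let the fingers close. It gives the time, the measured TCP pose, the force, the opening and the grip force at its end, in the units of the state.
- manip.get_state(): the state, without advancing time (a new reading comes with each control period).
- manip.get_image(name): name is "scene" or "top" or "wrist"; returns a dict with "img" (384x512x3 uint8, red, green, blue), "vfov" (degrees; the focal length in pixels is half the picture's height over the tangent of half this angle, whatever the lens; pixels are square), "cx", "cy" (the principal point, pixels), "cam_to_world" (4x4, takes a point from camera to world coordinates). Camera axes: x right, y down, z forward; pixel columns grow to the right and rows downward; lengths in m; the calibration is good to about 2 mm. A picture is of the moment at which its call begins. There is no depth.
- manip.sign_off(): hands the job in; it is judged then, once.
The state is a dict: "t": time; "joint_pos": joint angles; "qd": joint speeds; "effort": joint torques, N m; "position": TCP position; "tcp_rot": TCP orientation; "ft_force": force on the tool from outside, world axes, zero at the start; "torque": the same for the moment, N m; "grip_width": opening from 0.0 (shut) to 1.0 (fully open); "grip_force": force on a finger pad.
Only numpy, scipy, OpenCV 4.12 (cv2) and the standard library are available. Lean on these libraries where they do the work, as an engineer would, in place of code of your own. Each camera call takes 0.05 s, during which the arm holds its last target. There are 200 camera calls.

## Working session

There is one attempt and no reset: what is moved stays moved. The work goes in short steps, Python scripts to look and compute and a tool call to move; the robot and the scene stay as the last step left them, time stands still between calls to the robot, and variables do not carry over. Pictures are saved under pics/ and viewed, at most 14 in all, crops included, and the job is handed in when it is done.

Besides the shell and the picture viewer there is one more tool, called after "Emit:" by a JSON object that holds its "api" and its "payload". jog_arm: Moves the arm, as the interface text tells. Its arguments: {"type":"object","properties":{"rows":{"type":"array"},"hand":{"type":"number"},"squeeze":{"type":"number"}},"required":["rows"]}

```bash
mkdir -p pics && python3 - <<'E'
from workcell import manip
import cv2,numpy as np
s=manip.get_state();print(s)
for n in("scene","top"):
    d=manip.get_image(n);cv2.imwrite(f"pics/{n}0.png",cv2.resize(d["img"][:,:,::-1],(800,600)))
    print(n,d["vfov"],d["cx"],d["cy"],np.round(d["cam_to_world"],4).tolist())
E
```

```text
{'t': 0.0, 'joint_pos': array([-1.32991705,  0.46944149, -0.04861127,  1.53365748,  0.02410374,
        1.14097988, -0.08226091]), 'qd': array([-2.09135137e-03, -5.30767060e-04, -1.08202312e-04, -8.16674994e-05,
       -1.41429728e-03, -1.19120403e-03,  5.45600025e-04]), 'effort': array([-2.65413728e-04, -5.07977879e+01, -8.08987208e-02, -2.36168575e+01,
       -6.13353099e-02,  3.77540337e-02,  1.65852666e-04]), 'position': array([0.17975744, 0.65016203, 0.29121474]), 'tcp_rot': array([-4.22324409e-01, -3.11288143e+00,  2.96965599e-03]), 'ft_force': array([ 0.02940651, -0.03501994,  0.27139706]), 'torque': array([-0.04403666,  0.0426564 ,  0.01242291]), 'grip_force': 0.0, 'grip_width': 0.9952419274670489}
scene 57.5765397143774 253.77893059032354 189.1782410747755 [[-0.0352, -0.9388, 0.3427, 0.232], [-0.9993, 0.0304, -0.0194, -0.0015], [0.0078, -0.3431, -0.9393, 1.0359], [0.0, 0.0, 0.0, 1.0]]
top 56.322540002053906 260.7285499665609 197.25520606252874 [[0.023, -0.9981, 0.0565, 0.4759], [-0.9997, -0.0225, 0.0108, -0.0111], [-0.0095, -0.0568, -0.9983, 1.2674], [0.0, 0.0, 0.0, 1.0]]
```

View pics/scene0.png

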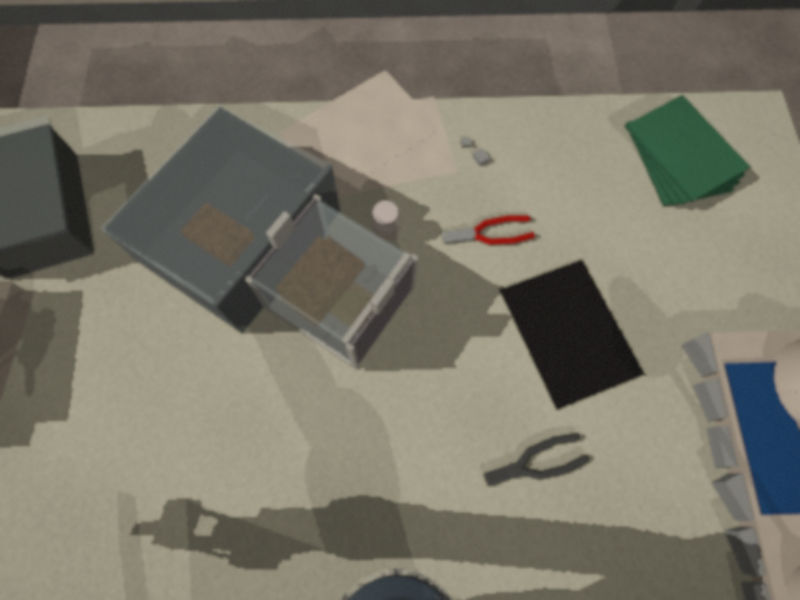

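View pics/top0.png

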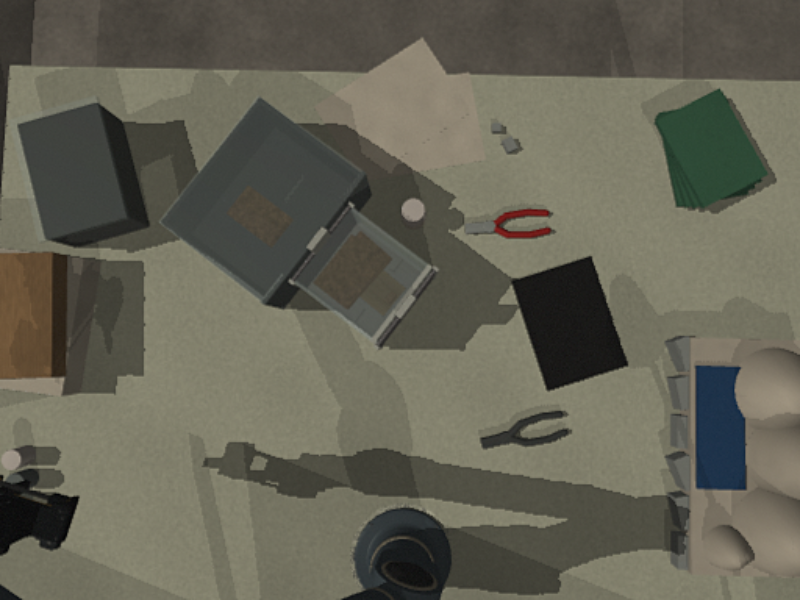

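The two views show the pass box (outer door to the lower right, grip near (400,304) in top; inner grip near (317,239)), the mat with corners (512,281), (591,257), (628,364), (548,390), the pliers below it, and the cutters and jar above. I'll enlarge the pass box in both views.

```bash
cat >h.py <<'E'
from workcell import manip
import cv2,numpy as np
from scipy.spatial.transform import Rotation as R
def ray(d,u,v):
    f=192/np.tan(np.radians(d["vfov"])/2);M=np.array(d["cam_to_world"])
    r=M[:3,:3]@np.array([(u-d["cx"])/f,(v-d["cy"])/f,1]);return M[:3,3],r/np.linalg.norm(r)
def onz(d,u,v,z):
    o,r=ray(d,u,v);return o+r*(z-o[2])/r[2]
def tri(*rays):
    A=sum(np.eye(3)-np.outer(r,r) for o,r in rays);b=sum((np.eye(3)-np.outer(r,r))@o for o,r in rays);return np.linalg.solve(A,b)
def proj(d,p):
    f=192/np.tan(np.radians(d["vfov"])/2);M=np.array(d["cam_to_world"]);q=M[:3,:3].T@(np.array(p)-M[:3,3]);return q[0]/q[2]*f+d["cx"],q[1]/q[2]*f+d["cy"]
E
python3 - <<'E'
from h import *
t=manip.get_image("top");s=manip.get_image("scene")
a=t["img"][125:225,180:285];b=s["img"][120:240,150:276]
A=cv2.resize(a,(399,380),interpolation=3);B=cv2.resize(b,(399,380),interpolation=3)
cv2.imwrite("pics/c1.png",np.hstack([A,B])[:,:,::-1])
k=1/1.5625
for p in[(512,281),(591,257),(628,364),(548,390)]:print("mat",onz(t,p[0]*k,p[1]*k,.003).round(4))
for p in[(437,268),(380,346),(352,207),(292,282)]:print("box",onz(t,p[0]*k,p[1]*k,.166).round(4))
E
```

```text
mat [ 0.6144 -0.2326  0.003 ]
mat [ 0.673  -0.4104  0.003 ]
mat [ 0.4335 -0.4941  0.003 ]
mat [ 0.3714 -0.316   0.003 ]
box [ 0.6191 -0.0558  0.166 ]
box [0.4628 0.0529 0.166 ]
box [0.7375 0.1157 0.166 ]
box [0.585  0.2302 0.166 ]
```

View pics/c1.png

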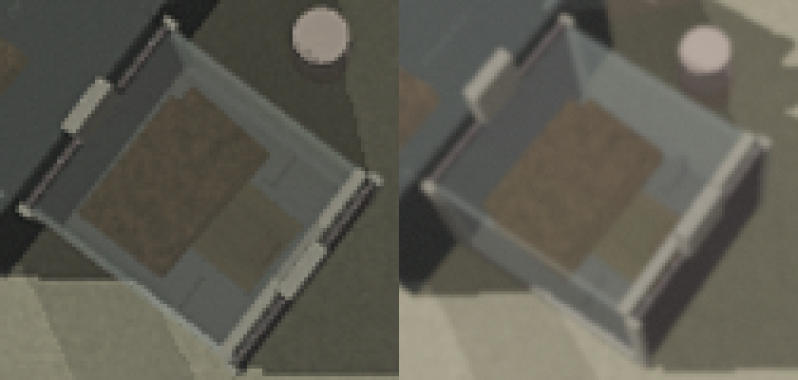

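```bash
python3 - <<'E'
from h import *
t=manip.get_image("top");s=manip.get_image("scene")
L=[(375,180),(237,358),(170,22),(27,210)];S=[(366,142),(235,322),(167,20),(29,186)]
P=[]
for a,b in zip(L,S):
    p=tri(ray(t,180+a[0]/3.8,125+a[1]/3.8),ray(s,150+b[0]/3.167,120+b[1]/3.167));P.append(onz(t,180+a[0]/3.8,125+a[1]/3.8,.168)); print(p.round(4),P[-1].round(4))
P=np.array(P)[:,:2]
from scipy.optimize import least_squares
m=np.array([[-.121,-.095],[-.121,.095],[.09,-.095],[.09,.095]])
f=lambda q:((m@np.array([[np.cos(q[2]),np.sin(q[2])],[-np.sin(q[2]),np.cos(q[2])]])+q[:2])-P).ravel()
r=least_squares(f,[.6,.08,.95]);print(r.x,np.degrees(r.x[2]),f(r.x).round(4))
q=r.x;c,n=np.cos(q[2]),np.sin(q[2])
W=lambda x,y,z:np.array([q[0]+c*x-n*y,q[1]+n*x+c*y,z])
A=cv2.resize(t["img"][125:225,180:285],(399,380),interpolation=3)[:,:,::-1].copy();B=cv2.resize(s["img"][120:240,150:276],(399,380),interpolation=3)[:,:,::-1].copy()
def box(x0,x1,y0,y1,z,col):
    for d,I,o,k in((t,A,(180,125),3.8),(s,B,(150,120),3.167)):
        pts=[((np.array(proj(d,W(x,y,z)))+.5-o)*k).astype(int) for x,y in((x0,y0),(x1,y0),(x1,y1),(x0,y1))]
        cv2.polylines(I,[np.array(pts)],True,col)
box(.083,.097,-.025,.025,.213,(0,0,255));box(-.128,-.114,-.025,.025,.213,(0,0,255))
box(-.045,-.035,.052,.087,.048,(0,255,0));box(-.045,-.035,-.087,-.052,.048,(0,255,0))
box(-.114,.086,-.1,.1,.168,(255,0,0))
cv2.imwrite("pics/c2.png",np.hstack([A,B]))
for nm,p in dict(inner=(.09,0,.213),outer=(-.121,0,.213),mouth=(-.121,0,.02)).items():print(nm,W(*p).round(4))
E
```

```text
[ 0.6154 -0.053   0.1737] [ 0.6161 -0.0527  0.168 ]
[0.4693 0.059  0.1432] [0.4696 0.0555 0.168 ]
[0.7423 0.1177 0.1682] [0.7423 0.1174 0.168 ]
[0.5849 0.2295 0.172 ] [0.5855 0.2291 0.168 ]
[0.61238751 0.0999136  0.95109156] 54.49353222769003 [ 0.0033 -0.001  -0.0048  0.0011 -0.0003  0.0006  0.0018 -0.0007]
inner [0.6647 0.1732 0.213 ]
outer [0.5421 0.0014 0.213 ]
mouth [0.5421 0.0014 0.02  ]
```

View pics/c2.png

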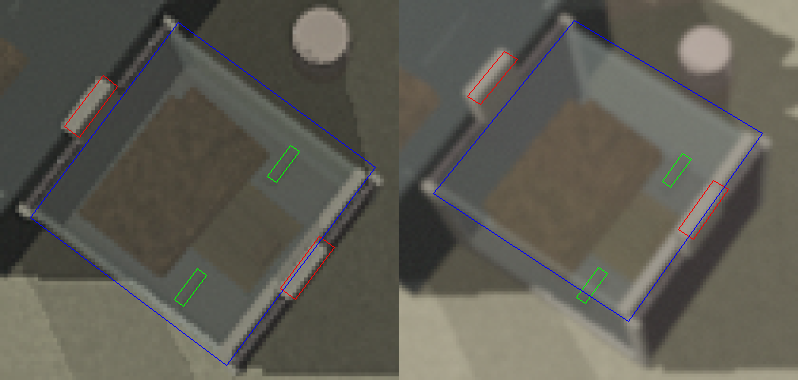

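Overlay agrees: the pass box frame fits (origin ≈ (0.612, 0.100), yaw ≈ 54.5–55°), grips at top-crop (90,106) and (306,268). Next I move over to the inner grip.

Emit:
{"api": "jog_arm", "payload": {"rows": [[[0,0,0.04],[0,0,0]],[[0.032,-0.032,0],[0,0,-2]],[[0.032,-0.032,0],[0,0,-2]],[[0.032,-0.032,0],[0,0,-2]],[[0.032,-0.032,0],[0,0,-2]],[[0.032,-0.032,0],[0,0,-2]],[[0.032,-0.032,0],[0,0,-2]],[[0.032,-0.032,0],[0,0,-2]],[[0.032,-0.032,0],[0,0,-2]],[[0.032,-0.032,0],[0,0,-2]],[[0.032,-0.032,0],[0,0,-2]]], "hand": 0, "squeeze": 30}}

```text
t: 1.4
position: [0.5009, 0.3292, 0.3325]
tcp_rot: [0.958, 2.992, 0.001]
ft_force: [0.4, 0.3, 0.7]
grip_width: 0.078
grip_force: 0.0
```

Emit:
{"api": "jog_arm", "payload": {"rows": [[[0.032,-0.032,0],[0,0,0]],[[0.033,-0.033,0],[0,0,0]],[[0.033,-0.033,0],[0,0,0]],[[0.033,-0.033,0],[0,0,0]],[[0.033,-0.027,0],[0,0,0]],[[0,0,0],[0,0,0]],[[0,0,0],[0,0,0]]]}}

```text
t: 2.1
position: [0.6642, 0.1716, 0.3317]
tcp_rot: [-0.96, -2.991, 0.001]
ft_force: [0.1, 0.6, 0.3]
grip_width: 0.006
grip_force: 0.0
```

```bash
python3 - <<'E'
from h import *
s=manip.get_state();print(s)
print(R.from_rotvec(s["tcp_rot"]).as_matrix().round(3))
d=manip.get_image("wrist");cv2.imwrite("pics/w1.png",d["img"][:,:,::-1]);print(d["cam_to_world"].round(3).tolist(),d["vfov"])
E
```

```text
{'t': 2.1, 'joint_pos': array([-0.48634644,  0.46393619,  0.25522706,  1.46812649, -0.120467  ,
        1.22577572,  0.73351066]), 'qd': array([-0.0371188 , -0.01814176, -0.04130596,  0.01800078, -0.00856164,
        0.00036442, -0.00036026]), 'effort': array([ 2.17708066e+00, -4.99350286e+01,  4.81405556e+00, -2.45117193e+01,
        1.70928463e-01,  3.25154210e-02,  1.62653066e-02]), 'position': array([0.66423689, 0.17157077, 0.33172289]), 'tcp_rot': array([-9.59910787e-01, -2.99050871e+00,  5.72254949e-04]), 'ft_force': array([0.11768079, 0.57065401, 0.27973725]), 'torque': array([ 0.01289153,  0.0384608 , -0.00816247]), 'grip_force': 0.0, 'grip_width': 0.0057900780363943465}
[[-0.813  0.582 -0.001]
 [ 0.582  0.813 -0.   ]
 [ 0.001 -0.001 -1.   ]]
[[0.582, 0.779, 0.231, 0.601], [0.813, -0.558, -0.165, 0.218], [-0.0, 0.284, -0.959, 0.424], [0.0, 0.0, 0.0, 1.0]] 71.50602190461386
```

View pics/w1.png

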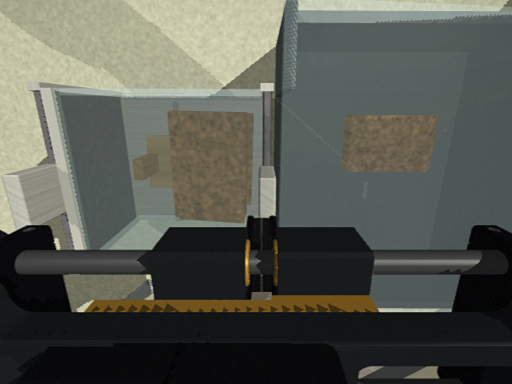

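Wrist view: the closed fingers (col 262) sit right above the inner grip, pixel (267,180)-(262,295). Pressing down.

Emit:
{"api": "jog_arm", "payload": {"rows": [[[0,0,-0.015],[0,0,0]],[[0,0,-0.01],[0,0,0]],[[0,0,-0.006],[0,0,0]],[[0,0,-0.004],[0,0,0]],[[0,0,-0.004],[0,0,0]],[[0,0,-0.003],[0,0,0]],[[0,0,-0.003],[0,0,0]]]}}

```text
t: 2.85
position: [0.664, 0.1726, 0.2875]
tcp_rot: [0.957, 2.992, 0.001]
ft_force: [-1.2, 0.3, 2.0]
grip_width: 0.005
grip_force: 1.1
```

Emit:
{"api": "jog_arm", "payload": {"rows": [[[0,0,-0.002],[0,0,0]],[[0,0,-0.002],[0,0,0]]]}}

```text
t: 3.05
position: [0.664, 0.1726, 0.2836]
tcp_rot: [0.957, 2.992, 0.001]
ft_force: [-0.2, -0.4, 2.6]
grip_width: 0.003
grip_force: 1.1
```

Emit:
{"api": "jog_arm", "payload": {"rows": [[[0,0,-0.002],[0,0,0]],[[0,0,0],[0,0,0]]]}}

```text
t: 3.25
position: [0.664, 0.1726, 0.2832]
tcp_rot: [0.957, 2.992, 0.002]
ft_force: [-2.7, -0.4, 7.0]
grip_width: 0.005
grip_force: 4.0
```

Emit:
{"api": "jog_arm", "payload": {"rows": [[[0,0,-0.002],[0,0,0]],[[0,0,0],[0,0,0]]]}}

```text
t: 3.45
position: [0.664, 0.1726, 0.2831]
tcp_rot: [0.956, 2.991, 0.003]
ft_force: [-5.8, -1.4, 15.7]
grip_width: 0.006
grip_force: 7.5
```

Emit:
{"api": "jog_arm", "payload": {"rows": [[[0,0,-0.002],[0,0,0]],[[0,0,0],[0,0,0]]]}}

```text
t: 3.65
position: [0.664, 0.1725, 0.283]
tcp_rot: [0.956, 2.991, 0.004]
ft_force: [-9.3, -2.9, 21.0]
grip_width: 0.006
grip_force: 11.1
```

Firmly shut at 213 mm (force 21 N, no movement). Now to the outer grip.

Emit:
{"api": "jog_arm", "payload": {"rows": [[[0,0,0.03],[0,0,0]],[[0,0,0.035],[0,0,0]],[[-0.024,-0.034,0],[0,0,0]],[[-0.024,-0.034,0],[0,0,0]],[[-0.024,-0.034,0],[0,0,0]],[[-0.025,-0.035,0],[0,0,0]],[[-0.025,-0.034,0],[0,0,0]],[[0,0,-0.02],[0,0,0]],[[0,0,0],[0,0,0]]], "hand": 1}}

```text
t: 4.55
position: [0.5402, 0.0005, 0.3207]
tcp_rot: [-0.959, -2.988, 0.001]
ft_force: [-0.9, -0.8, -0.3]
grip_width: 0.744
grip_force: 0.0
```

```bash
python3 - <<'E'
from h import *
s=manip.get_state();print(s["t"],s["position"],s["joint_pos"].tolist(),s["grip_width"])
d=manip.get_image("wrist");cv2.imwrite("pics/w2.png",d["img"][:,:,::-1])
E
```

```text
4.55 [5.40217229e-01 4.69225733e-04 3.20727002e-01] [-0.3378113600753219, 0.2246734065889183, 0.30983818028702215, 1.8320334214962926, -0.07657342547094814, 1.0997324761804754, 0.9492988922312767] 0.7436655165542165
```

View pics/w2.png

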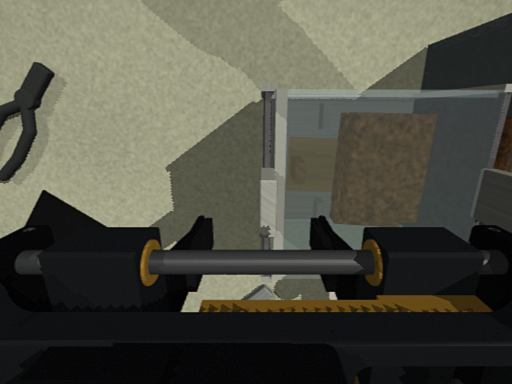

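The outer grip (col 267) lies midway between the open fingers (cols 205–320). Descend and pinch.

Emit:
{"api": "jog_arm", "payload": {"rows": [[[0,0,-0.02],[0,0,0]],[[0,0,-0.02],[0,0,0]],[[0,0,-0.02],[0,0,0]],[[0,0,-0.009],[0,0,0]]]}}

```text
t: 5.0
position: [0.542, 0.0029, 0.252]
tcp_rot: [-0.953, -2.992, 0.001]
ft_force: [-0.6, -0.2, 0.8]
grip_width: 0.993
grip_force: 0.0
```

Emit:
{"api": "jog_arm", "payload": {"rows": [[[0,0,0],[0,0,0]],[[0,0,0],[0,0,0]],[[0,0,0],[0,0,0]],[[0,0,0],[0,0,0]],[[0,0,0],[0,0,0]],[[0,0,0],[0,0,0]],[[0,0,0],[0,0,0]],[[0,0,0],[0,0,0]]], "hand": 0, "squeeze": 40}}

```text
t: 5.8
position: [0.5419, 0.0016, 0.2533]
tcp_rot: [0.957, 2.992, 0.0]
ft_force: [0.3, 0.4, -0.9]
grip_width: 0.352
grip_force: 0.0
```

Emit:
{"api": "jog_arm", "payload": {"rows": [[[0,0,0],[0,0,0]],[[0,0,0],[0,0,0]],[[0,0,0],[0,0,0]],[[0,0,0],[0,0,0]],[[0,0,0],[0,0,0]],[[0,0,0],[0,0,0]]]}}

```text
t: 6.4
position: [0.5434, 0.0038, 0.2533]
tcp_rot: [0.955, 2.99, 0.006]
ft_force: [4.3, 4.2, -4.0]
grip_width: 0.158
grip_force: 40.0
```

Emit:
{"api": "jog_arm", "payload": {"rows": [[[0,0,0.01],[0,0,0]],[[0,0,0.02],[0,0,0]],[[0,0,0.02],[0,0,0]],[[0,0,0.02],[0,0,0]],[[0,0,0.02],[0,0,0]],[[0,0,0.02],[0,0,0]],[[0,0,0.015],[0,0,0]],[[0,0,0.008],[0,0,0]]]}}

```text
t: 7.2
position: [0.5432, 0.0038, 0.3869]
tcp_rot: [0.954, 2.99, 0.007]
ft_force: [6.9, 4.5, -6.2]
grip_width: 0.156
grip_force: 40.0
```

Emit:
{"api": "jog_arm", "payload": {"rows": [[[0,0,0.002],[0,0,0]],[[0,0,0],[0,0,0]]]}}

```text
t: 7.4
position: [0.5433, 0.0038, 0.3883]
tcp_rot: [0.954, 2.99, 0.006]
ft_force: [5.6, 4.8, -2.4]
grip_width: 0.157
grip_force: 40.0
```

Emit:
{"api": "jog_arm", "payload": {"rows": [[[0,0,0],[0,0,0]],[[0,0,0],[0,0,0]],[[0,0,0],[0,0,0]],[[0,0,0.03],[0,0,0]],[[0,0,0.04],[0,0,0]],[[-0.02,-0.028,0.01],[0,0,0]],[[-0.02,-0.028,0],[0,0,0]],[[-0.02,-0.028,0],[0,0,0]],[[-0.02,-0.028,0],[0,0,0]],[[-0.02,-0.028,0],[0,0,0]],[[0,0,0],[0,0,0]]], "hand": 0.6}}

```text
t: 8.5
position: [0.4387, -0.1434, 0.469]
tcp_rot: [0.97, 2.987, -0.0]
ft_force: [-0.2, -0.7, -0.3]
grip_width: 0.6
grip_force: 0.0
```

```bash
cat >fit.py <<'E'
from h import *
import itertools
from scipy.optimize import least_squares
D=[([-1.32991705,0.46944149,-0.04861127,1.53365748,0.02410374,1.14097988,-0.08226091],[0.17975744,0.65016203,0.29121474],[-.422324,-3.112881,.00297]),
([-0.48634644,0.46393619,0.25522706,1.46812649,-0.120467,1.22577572,0.73351066],[0.66423689,0.17157077,0.33172289],[-.9599108,-2.9905087,.00057225]),
([-0.3378113600753219,0.2246734065889183,0.30983818028702215,1.8320334214962926,-0.07657342547094814,1.0997324761804754,0.9492988922312767],[.540217,.000469,.320727],[-.959,-2.988,.001])]
s=manip.get_state();D.append((s["joint_pos"],s["position"],s["tcp_rot"]))
def fk(p,sg,q):
    # p: o1,d1,d3,a3,d5,a5,a6,d7,o7
    T=np.eye(4)
    def rot(ax,a):
        M=np.eye(4);M[:3,:3]=R.from_euler(ax,a).as_matrix();return M
    def tr(x,y,z):
        M=np.eye(4);M[:3,3]=x,y,z;return M
    for M in(rot('z',sg[0]*q[0]+p[0]),tr(0,0,p[1]),rot('y',q[1]),tr(p[3],0,p[2]),rot('z',sg[1]*q[2]),rot('y',q[3]),tr(p[5],0,p[4]),rot('z',sg[2]*q[4]),rot('y',q[5]),tr(p[6],0,0),rot('z',sg[3]*q[6]+p[8]),tr(0,0,p[7])):T=T@M
    return T
def res(p,sg):
    o=[]
    for q,x,r in D:
        T=fk(p,sg,q);o+=list((T[:3,3]-x)*5);o+=list((T[:3,:3]-R.from_rotvec(r).as_matrix()).ravel())
    return np.array(o+list((np.array(p)[[3,5,6]])*.02))
if __name__=="__main__":
    print(s)
    best=[]
    for sg in itertools.product((1,-1),repeat=4):
        for o7 in(0,1.57,3.14,-1.57):
            r=least_squares(res,[0,.35,.4,0,.4,0,0,.2,o7],args=(sg,));best.append((r.cost,sg,r.x))
    best.sort(key=lambda b:b[0])
    for b in best[:4]:print(b[0],b[1],b[2].round(3),res(b[2],b[1])[:48].round(3)[[0,1,2,12,13,14,24,25,26,36,37,38]])
    np.save("kin.npy",np.r_[best[0][2],best[0][1]])
E
python3 fit.py
```

```text
{'t': 8.5, 'joint_pos': array([-0.21411816, -0.0240796 ,  0.43334821,  1.75957059,  0.01061222,
        1.40333723,  1.16022012]), 'qd': array([-0.03157476,  0.03433282, -0.07532702, -0.02500732, -0.05281543,
       -0.02201155, -0.03316929]), 'effort': array([ -0.20801637, -21.20971441,  -0.52030893, -25.0488317 ,
         0.08546968,   0.1723649 ,   0.20149841]), 'position': array([ 0.4387238 , -0.14340879,  0.46895259]), 'tcp_rot': array([ 9.70049831e-01,  2.98746818e+00, -4.70714682e-04]), 'ft_force': array([-0.18374715, -0.66063192, -0.31544756]), 'torque': array([-0.03710286,  0.00479429,  0.0215338 ]), 'grip_force': 0.0, 'grip_width': 0.600348016663515}
0.0010667697373004403 (-1, -1, -1, -1) [-0.066  3.991  0.527 -0.012  0.468 -0.051 -0.011  4.023  1.505] [ 0.012  0.011  0.016 -0.    -0.017  0.012 -0.008  0.019 -0.022  0.002
  0.015 -0.007]
0.0010667697373023355 (-1, -1, -1, -1) [-0.066  3.991  0.527 -0.012  0.468 -0.051 -0.011  4.023  1.505] [ 0.012  0.011  0.016 -0.    -0.017  0.012 -0.008  0.019 -0.022  0.002
  0.015 -0.007]
0.0010667697373067323 (-1, -1, -1, -1) [-0.066  3.991  0.527 -0.012  0.468 -0.051 -0.011  4.023  1.505] [ 0.012  0.011  0.016 -0.    -0.017  0.012 -0.008  0.019 -0.022  0.002
  0.015 -0.007]
0.0010667697373166122 (-1, -1, -1, -1) [-0.066  3.991  0.527 -0.012  0.468 -0.051 -0.011  4.023  1.505] [ 0.012  0.011  0.016 -0.    -0.017  0.012 -0.008  0.019 -0.022  0.002
  0.015 -0.007]
```

Emit:
{"api": "jog_arm", "payload": {"rows": [[[0,0,0],[5.7,-4.07,0]],[[0,0,-0.02],[5.7,-4.07,0]],[[0,0,-0.02],[5.7,-4.07,0]],[[0,0,-0.02],[5.7,-4.07,0]],[[0,0,-0.02],[5.7,-4.07,0]],[[0,0,0],[0,0,0]],[[0,0,0],[0,0,0]]]}}

```text
t: 9.2
position: [0.4421, -0.1383, 0.3885]
tcp_rot: [0.864, 2.7, 0.849]
ft_force: [1.7, 0.7, 0.4]
grip_width: 0.598
grip_force: 0.0
```

```bash
sed -i 's/^s=manip.get_state();D/D.append(([-0.21411816,-0.0240796,0.43334821,1.75957059,0.01061222,1.40333723,1.16022012],[0.4387238,-0.14340879,0.46895259],[.97004983,2.98746818,-.0004707]))\ns=manip.get_state();D/' fit.py && python3 fit.py
```

```text
{'t': 9.2, 'joint_pos': array([-0.09340977,  0.0064297 ,  0.62254097,  2.01353016, -0.67530503,
        1.1588121 ,  1.77135083]), 'qd': array([-0.01159834, -0.0146445 , -0.02329621, -0.04213039, -0.00720596,
       -0.0019172 ,  0.00766826]), 'effort': array([ 6.79109115e-01, -1.93564188e+01,  7.34266955e-01, -2.23169571e+01,
       -1.59099709e+00,  4.51901900e-01, -4.08697015e-03]), 'position': array([ 0.44212568, -0.13826246,  0.38854947]), 'tcp_rot': array([0.86358398, 2.69988672, 0.84864276]), 'ft_force': array([1.66215946, 0.73050469, 0.39561946]), 'torque': array([-0.53323992,  0.4047372 , -0.02330835]), 'grip_force': 0.0, 'grip_width': 0.5976140122240567}
0.003159025070185852 (-1, -1, -1, -1) [-0.062  0.255  0.544 -0.012  0.48   0.003 -0.008  0.247  1.511] [-0.003  0.018  0.018  0.006 -0.028  0.013 -0.012  0.013 -0.009 -0.003
  0.034 -0.001]
0.00315902507018588 (-1, -1, -1, -1) [-0.062  0.255  0.544 -0.012  0.48   0.003 -0.008  0.247  1.511] [-0.003  0.018  0.018  0.006 -0.028  0.013 -0.012  0.013 -0.009 -0.003
  0.034 -0.001]
0.0031590250701858855 (-1, -1, -1, -1) [-0.062  0.255  0.544 -0.012  0.48   0.003 -0.008  0.247  1.511] [-0.003  0.018  0.018  0.006 -0.028  0.013 -0.012  0.013 -0.009 -0.003
  0.034 -0.001]
0.0031590250701863803 (-1, -1, -1, -1) [-0.062  0.255  0.544 -0.012  0.48   0.003 -0.008  0.247  1.511] [-0.003  0.018  0.018  0.006 -0.028  0.013 -0.012  0.013 -0.009 -0.003
  0.034 -0.001]
```

```bash
cat >ik.py <<'E'
from h import *
from fit import fk
from scipy.optimize import least_squares
K=np.load("kin.npy");p,sg=K[:9],K[9:]
lo=np.array([-2.59,-.33,-1.39,.1,-1.04,.21,-2.66])+.03;hi=np.array([2.59,1.99,1.29,2.45,4.18,1.99,2.66])-.03
O=np.array([.614,.102]);yaw=np.radians(54.5);xb=np.array([np.cos(yaw),np.sin(yaw),0]);yb=np.array([-xb[1],xb[0],0])
def pose(x,y,z,th,flip=1,gx=.051):
    "grasp point at box x,y,z"
    zt=xb*np.cos(th)-np.array([0,0,np.sin(th)]);yt=-yb*flip
    M=np.c_[np.cross(yt,zt),yt,zt];g=np.r_[O+x*xb[:2]+y*yb[:2],z];return g-gx*zt,M
def ik(P,M,q0,w=.01):
    f=lambda q:np.r_[(fk(p,sg,q)[:3,3]-P)*5,(fk(p,sg,q)[:3,:3]-M).ravel(),w*(q-q0)]
    r=least_squares(f,np.clip(q0,lo+.001,hi-.001),bounds=(lo,hi));e=f(r.x);return r.x,np.linalg.norm(e[:3])/5,np.linalg.norm(e[3:12])
E
python3 - <<'E'
from ik import *
q0=manip.get_state()["joint_pos"]
T=fk(p,sg,q0);print("tool y·yb",T[:3,1]@yb,"cur boxx",(T[:2,3]-O)@xb[:2])
rng=np.random.default_rng(0)
for fl in(1,-1):
  for th in(10,20,30,40):
    P,M=pose(-.086,0,.066,np.radians(th),fl)
    c=[]
    for i in range(12):
        q,e,a=ik(P,M,q0 if i==0 else rng.uniform(lo,hi),.002);c.append((e+a*.3,e,a,q))
        if i==0:print(fl,th,"cont",round(e,4),round(a,3),q.round(2))
    b=[x for x in c if x[0]<.02]
    b.sort(key=lambda x:np.abs(x[3]-q0).sum())
    for x in b[:2]:print("   alt",round(x[1],4),round(x[2],3),x[3].round(2))
E
```

```text
tool y·yb 0.009141090774175686 cur boxx -0.2942249101665719
1 10 cont 0.0 0.0 [ 1.31  1.44 -1.1   2.2  -1.01  0.3   1.17]
   alt 0.0 0.0 [ 1.31  1.44 -1.1   2.2  -1.01  0.3   1.17]
   alt 0.0 0.0 [ 1.34  1.5  -1.14  2.2  -0.84  0.24  1.02]
1 20 cont 0.0016 0.016 [ 1.25  1.27 -1.09  2.22 -1.01  0.24  1.03]
   alt 0.0016 0.016 [ 1.25  1.27 -1.09  2.22 -1.01  0.24  1.03]
   alt 0.0016 0.016 [ 1.25  1.27 -1.09  2.22 -1.01  0.24  1.03]
1 30 cont 0.0026 0.026 [ 1.15  1.05 -1.04  2.21 -1.01  0.24  0.87]
   alt 0.0026 0.026 [ 1.15  1.05 -1.04  2.21 -1.01  0.24  0.87]
   alt 0.0026 0.026 [ 1.15  1.05 -1.04  2.21 -1.01  0.24  0.87]
1 40 cont 0.0004 0.003 [ 1.02  0.85 -0.94  2.21 -1.01  0.24  0.72]
   alt 0.0004 0.003 [ 1.02  0.85 -0.94  2.21 -1.01  0.24  0.72]
   alt 0.0004 0.003 [ 1.02  0.85 -0.94  2.21 -1.01  0.24  0.72]
-1 10 cont 0.0 0.0 [ 1.44  1.81 -1.32  2.21  0.89  0.24  2.56]
   alt 0.0 0.0 [ 1.44  1.81 -1.32  2.21  0.89  0.24  2.56]
   alt 0.0 0.0 [ 1.44  1.81 -1.32  2.21  0.89  0.24  2.56]
-1 20 cont 0.0 0.0 [ 1.38  1.63 -1.33  2.23  1.16  0.24  2.16]
   alt 0.0 0.0 [ 1.38  1.63 -1.33  2.23  1.16  0.24  2.16]
   alt 0.0 0.0 [ 1.38  1.63 -1.33  2.23  1.16  0.24  2.16]
-1 30 cont 0.0 0.0 [ 1.31  1.41 -1.31  2.23  1.22  0.24  1.94]
   alt 0.0 0.0 [ 1.31  1.41 -1.31  2.23  1.22  0.24  1.94]
   alt 0.0 0.0 [ 1.31  1.41 -1.31  2.23  1.22  0.24  1.94]
-1 40 cont 0.0 0.0 [ 1.21  1.18 -1.26  2.22  1.08  0.24  1.92]
   alt 0.0 0.0 [ 1.21  1.18 -1.26  2.22  1.08  0.24  1.92]
   alt 0.0 0.0 [ 1.21  1.18 -1.26  2.22  1.08  0.24  1.92]
```

```bash
python3 - <<'E'
from ik import *
import time
q0=manip.get_state()["joint_pos"];t0=time.time()
rng=np.random.default_rng(1)
mid=(lo+hi)/2
def mg(q):return min((q-lo).min(),(hi-q).min())+.03
for fl in(1,-1):
  for th in(15,25,35,45):
    P,M=pose(-.086,0,.066,np.radians(th),fl);S=[]
    for i in range(25):
        q,e,a=ik(P,M,rng.uniform(lo,hi),.0005)
        if e<.003 and a<.03:
            q,e,a=ik(P,M,q*.7+mid*.3,.002)
            if e<.003 and a<.03 and not any(np.abs(q-s).max()<.25 for s in S):S.append(q)
    S.sort(key=lambda q:-mg(q))
    for q in S[:4]:print(fl,th,"margin",round(mg(q),2),q.round(2))
print(time.time()-t0)
E
```

```text
1 15 margin 0.03 [ 1.41  1.73 -1.33  2.22  1.05  0.24 -0.81]
1 15 margin 0.03 [ 1.29  1.38 -1.12  2.21 -1.    0.24  1.1 ]
1 25 margin 0.03 [ 1.35  1.52 -1.32  2.23  1.21  0.24 -1.11]
1 25 margin 0.03 [ 1.21  1.16 -1.07  2.22 -1.01  0.24  0.95]
1 35 margin 0.03 [ 1.26  1.3  -1.29  2.23  1.17  0.24 -1.24]
1 35 margin 0.03 [ 1.09  0.95 -0.99  2.21 -1.01  0.24  0.79]
1 45 margin 0.08 [ 1.18  1.12 -1.26  2.21  1.08  0.29 -1.29]
1 45 margin 0.03 [ 0.94  0.77 -0.89  2.2  -0.88  0.24  0.52]
-1 15 margin 0.03 [ 1.42  1.78 -1.36  2.22  1.17  0.29  2.23]
-1 15 margin 0.03 [ 1.29  1.37 -1.11  2.21 -1.01  0.24 -2.04]
-1 25 margin 0.03 [ 1.36  1.58 -1.36  2.23  1.31  0.3   1.95]
-1 25 margin 0.03 [ 1.21  1.16 -1.07  2.22 -1.01  0.24 -2.19]
-1 35 margin 0.03 [ 1.29  1.4  -1.36  2.23  1.34  0.35  1.78]
-1 35 margin 0.03 [ 1.09  0.95 -0.99  2.21 -1.01  0.24 -2.35]
-1 45 margin 0.03 [ 1.21  1.25 -1.36  2.21  1.29  0.44  1.69]
-1 45 margin 0.03 [ 0.9   0.73 -0.82  2.2  -1.01  0.28 -2.51]
39.34116530418396
```

```bash
cat >go.py <<'E'
from ik import *
import sys
def show(P1,M1,n):
    s=manip.get_state();dp=P1-s["position"];dv=np.degrees((R.from_matrix(M1)*R.from_rotvec(s["tcp_rot"]).inv()).as_rotvec())
    print("q",s["joint_pos"].round(2),"P",s["position"].round(3),"box",[round(float((s["position"][:2]-O)@a[:2]),4) for a in(xb,yb)]);print("dP",dp.round(4),"dR",dv.round(2),"| per row",n,(dp/n).round(4),(dv/n).round(2))
if __name__=="__main__":
    a=list(map(float,sys.argv[1:]));show(*pose(a[0],a[1],a[2],np.radians(a[3]),1),int(a[4]))
E
python3 go.py -.24 0 .33 55 12
```

```text
q [-0.09  0.01  0.62  2.01 -0.68  1.16  1.77] P [ 0.442 -0.138  0.389] box [-0.2954, 0.0004]
dP [ 0.0155  0.0211 -0.0168] dR [ 29.98  41.93 -73.8 ] | per row 12 [ 0.0013  0.0018 -0.0014] [ 2.5   3.49 -6.15]
```

Emit:
{"api": "jog_arm", "payload": {"rows": [[[0.001,0.002,-0.001],[2.5,3.49,-6.15]],[[0.001,0.002,-0.001],[2.5,3.49,-6.15]],[[0.001,0.002,-0.001],[2.5,3.49,-6.15]],[[0.001,0.002,-0.001],[2.5,3.49,-6.15]],[[0.001,0.002,-0.001],[2.5,3.49,-6.15]],[[0.001,0.002,-0.001],[2.5,3.49,-6.15]],[[0.001,0.002,-0.001],[2.5,3.49,-6.15]],[[0.001,0.002,-0.001],[2.5,3.49,-6.15]],[[0.001,0.002,-0.001],[2.5,3.49,-6.15]],[[0.001,0.002,-0.001],[2.5,3.49,-6.15]],[[0.001,0.002,-0.001],[2.5,3.49,-6.15]],[[0.001,0.002,-0.001],[2.5,3.49,-6.15]]], "hand": 0.7}}

```text
t: 10.4
position: [0.4553, -0.1133, 0.3784]
tcp_rot: [-2.457, -1.264, -0.775]
ft_force: [0.5, -0.1, -0.3]
grip_width: 0.7
grip_force: 0.0
```

```bash
python3 go.py -.27 0 .20 45 8
```

```text
q [-0.13  0.01  0.6   2.03 -0.69  1.1   0.17] P [ 0.455 -0.113  0.378] box [-0.2674, 0.0042]
dP [-0.019  -0.0339 -0.1423] dR [ 8.3  -5.71  0.13] | per row 8 [-0.0024 -0.0042 -0.0178] [ 1.04 -0.71  0.02]
```

Emit:
{"api": "jog_arm", "payload": {"rows": [[[-0.002,-0.004,-0.018],[1.04,-0.71,0]],[[-0.002,-0.004,-0.018],[1.04,-0.71,0]],[[-0.002,-0.004,-0.018],[1.04,-0.71,0]],[[-0.002,-0.004,-0.018],[1.04,-0.71,0]],[[-0.002,-0.004,-0.018],[1.04,-0.71,0]],[[-0.002,-0.004,-0.018],[1.04,-0.71,0]],[[-0.002,-0.004,-0.018],[1.04,-0.71,0]],[[-0.002,-0.004,-0.018],[1.04,-0.71,0]],[[0,0,0],[0,0,0]]]}}

```text
t: 11.3
position: [0.4395, -0.1452, 0.2414]
tcp_rot: [-2.337, -1.201, -0.946]
ft_force: [0.4, -0.2, 0.2]
grip_width: 0.699
grip_force: 0.0
```

```bash
python3 go.py -.25 0 .1 30 8
```

```text
q [ 0.4   0.26  0.24  2.19 -1.03  1.03  0.72] P [ 0.44  -0.145  0.241] box [-0.3026, -0.0015]
dP [ 0.0036  0.0077 -0.1159] dR [12.75 -9.35  0.  ] | per row 8 [ 0.0005  0.001  -0.0145] [ 1.59 -1.17  0.  ]
```

Emit:
{"api": "jog_arm", "payload": {"rows": [[[0,0.001,-0.014],[1.3,-0.95,0]],[[0.001,0.001,-0.014],[1.3,-0.95,0]],[[0,0.001,-0.014],[1.3,-0.95,0]],[[0.001,0.001,-0.014],[1.3,-0.95,0]],[[0,0.001,-0.014],[1.3,-0.95,0]],[[0.001,0.001,-0.014],[1.3,-0.95,0]],[[0,0.001,-0.014],[1.3,-0.95,0]],[[0.001,0.001,-0.014],[1.3,-0.95,0]],[[0,0,0],[1.3,-0.95,0]],[[0,0,0],[1.3,-0.95,0]],[[0,0,0],[0,0,0]]]}}

```text
t: 12.4
position: [0.4435, -0.1375, 0.1326]
tcp_rot: [-2.126, -1.094, -1.214]
ft_force: [-0.0, 0.4, 0.4]
grip_width: 0.702
grip_force: 0.0
```

```bash
python3 go.py -.25 0 .09 15 8
```

```text
q [ 1.28  0.72 -0.76  2.22 -1.03  0.68  0.95] P [ 0.443 -0.137  0.133] box [-0.294, -0.0002]
dP [-0.0033 -0.0042 -0.0294] dR [12.54 -9.08 -0.05] | per row 8 [-0.0004 -0.0005 -0.0037] [ 1.57 -1.14 -0.01]
```

Emit:
{"api": "jog_arm", "payload": {"rows": [[[0,-0.001,-0.004],[1.57,-1.14,0]],[[0,-0.001,-0.004],[1.57,-1.14,0]],[[-0.001,0,-0.004],[1.57,-1.14,0]],[[0,-0.001,-0.004],[1.57,-1.14,0]],[[-0.001,0,-0.004],[1.57,-1.14,0]],[[0,-0.001,-0.004],[1.57,-1.14,0]],[[-0.001,0,-0.003],[1.57,-1.14,0]],[[0,0,-0.003],[1.57,-1.14,0]],[[0,0,0],[0,0,0]]]}}

```text
t: 13.3
position: [0.4401, -0.1418, 0.1021]
tcp_rot: [-1.893, -0.974, -1.452]
ft_force: [-0.3, -0.3, -0.6]
grip_width: 0.699
grip_force: 0.0
```

```bash
python3 go.py -.17 0 .068 15 8; python3 - <<'E'
from h import *
d=manip.get_image("wrist");cv2.imwrite("pics/w3.png",d["img"][:,:,::-1])
E
```

```text
q [ 1.41  1.   -0.84  2.2  -1.02  0.72  1.12] P [ 0.44  -0.142  0.102] box [-0.2994, 0.0]
dP [ 0.0466  0.0653 -0.0209] dR [ 0.01 -0.03  0.01] | per row 8 [ 0.0058  0.0082 -0.0026] [ 0. -0.  0.]
```

View pics/w3.png

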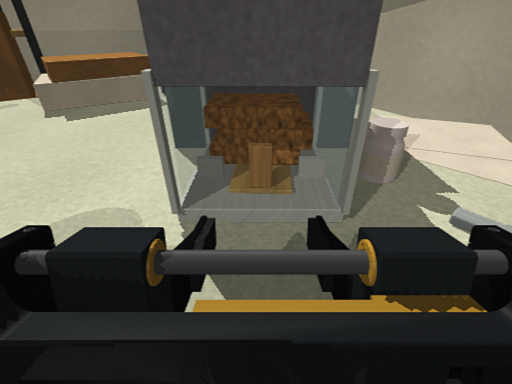

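Wrist view: door fully raised (lower edge row 85), block front top edge around (250–272,145), base row 188, sill corners near (179,214) and (341,214), bricks neat behind the stops.

```bash
python3 - <<'E'
from ik import *
d=manip.get_image("wrist")
for n,u,v,z in(("blk topfront L",250,145,.082),("R",272,145,.082),("base L",248,188,.026),("base R",273,188,.026),("sillL",180,213,.02),("sillR",341,213,.02),("board L",230,192,.026),("board R",293,192,.026)):
    P=onz(d,u+.0,v+.0,z);print(n,[round(float((P[:2]-O)@a[:2]),4) for a in(xb,yb)])
st=manip.get_state();z=R.from_rotvec(st["tcp_rot"]).as_matrix()[:,2];print(np.degrees(np.arctan2(z[1],z[0])))
E
```

```text
blk topfront L [-0.0773, 0.0134]
R [-0.0772, -0.0122]
base L [-0.0817, 0.0169]
base R [-0.0816, -0.0145]
sillL [-0.1259, 0.092]
sillR [-0.1257, -0.0899]
board L [-0.0911, 0.0386]
board R [-0.091, -0.0388]
54.544825338359566
```

Emit:
{"api": "jog_arm", "payload": {"rows": [[[0.0058,0.0085,-0.003],[0,0,0]],[[0.0058,0.0085,-0.003],[0,0,0]],[[0.0058,0.0085,-0.003],[0,0,0]],[[0.0058,0.0082,-0.003],[0,0,0]],[[0.0058,0.0082,-0.003],[0,0,0]],[[0.0058,0.0082,-0.003],[0,0,0]],[[0.0058,0.0082,-0.003],[0,0,0]],[[0.0058,0.0082,-0.002],[0,0,0]],[[0,0,0],[0,0,0]]]}}

```text
t: 14.3
position: [0.4866, -0.0735, 0.0804]
tcp_rot: [-1.889, -0.978, -1.452]
ft_force: [0.6, 0.7, 0.5]
grip_width: 0.7
grip_force: 0.0
```

```bash
python3 go.py -.09 0.001 .066 15 10
```

```text
q [ 1.37  1.22 -1.04  2.21 -1.03  0.41  1.13] P [ 0.487 -0.073  0.08 ] box [-0.2168, 0.0018]
dP [ 0.0457  0.0627 -0.0012] dR [-0.02  0.1  -0.17] | per row 10 [ 0.0046  0.0063 -0.0001] [-0.    0.01 -0.02]
```

Emit:
{"api": "jog_arm", "payload": {"rows": [[[0.0046,0.0063,0],[0,0,0]],[[0.0046,0.0063,0],[0,0,0]],[[0.0046,0.0063,0],[0,0,0]],[[0.0046,0.0063,0],[0,0,0]],[[0.0046,0.0063,0],[0,0,0]],[[0.0046,0.0063,0],[0,0,0]],[[0.0046,0.0063,0],[0,0,0]],[[0.0046,0.0063,0],[0,0,0]]]}}

```text
t: 15.1
position: [0.5235, -0.0239, 0.0799]
tcp_rot: [-1.89, -0.975, -1.453]
ft_force: [1.2, -1.4, -3.7]
grip_width: 0.699
grip_force: 0.0
```

```bash
python3 go.py -.09 0.001 .066 15 2
```

```text
q [ 1.31  1.35 -1.17  2.19 -1.04  0.21  1.12] P [ 0.523 -0.024  0.08 ] box [-0.1551, 0.0006]
dP [ 0.0088  0.0131 -0.0007] dR [-0.09  0.07 -0.08] | per row 2 [ 0.0044  0.0066 -0.0004] [-0.04  0.04 -0.04]
```

Emit:
{"api": "jog_arm", "payload": {"rows": [[[0,0,-0.001],[1.42,-1.02,0]],[[0,0,-0.002],[1.42,-1.02,0]],[[0,0,-0.002],[1.42,-1.02,0]],[[0,0,-0.002],[1.42,-1.02,0]],[[0,0,0],[0,0,0]]]}}

```text
t: 15.6
position: [0.5231, -0.025, 0.0715]
tcp_rot: [-1.78, -0.914, -1.549]
ft_force: [0.4, -0.5, -0.8]
grip_width: 0.7
grip_force: 0.0
```

```bash
python3 go.py -.09 0.001 .066 8 3
```

```text
q [ 1.34  1.47 -1.17  2.18 -1.01  0.27  1.18] P [ 0.523 -0.025  0.071] box [-0.1562, 0.0003]
dP [0.0085 0.0132 0.0016] dR [-0.13 -0.01  0.04] | per row 3 [0.0028 0.0044 0.0005] [-0.04 -0.    0.01]
```

Emit:
{"api": "jog_arm", "payload": {"rows": [[[0.0025,0.004,0.0005],[0,0,0]],[[0.0025,0.004,0.0005],[0,0,0]],[[0.0025,0.004,0.0005],[0,0,0]],[[0,0,0],[0,0,0]]]}}

```text
t: 16.0
position: [0.5307, -0.0116, 0.0749]
tcp_rot: [-1.777, -0.92, -1.549]
ft_force: [-0.4, 0.5, 0.1]
grip_width: 0.702
grip_force: 0.0
```

```bash
python3 go.py -.09 0.001 .066 8 1; python3 - <<'E'
from h import *
d=manip.get_image("wrist");cv2.imwrite("pics/w4.png",d["img"][:,:,::-1])
E
```

```text
q [ 1.32  1.49 -1.21  2.18 -1.02  0.22  1.19] P [ 0.531 -0.012  0.075] box [-0.1408, 0.0018]
dP [ 0.0008 -0.0002 -0.0018] dR [-0.03  0.13 -0.14] | per row 1 [ 0.0008 -0.0002 -0.0018] [-0.03  0.13 -0.14]
```

View pics/w4.png

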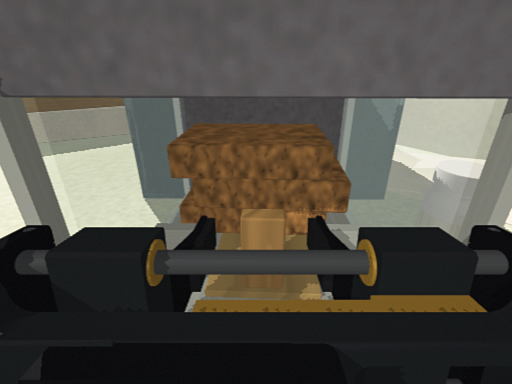

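The block (col 263) is centred between the fingers and the tips reach past it. Close.

Emit:
{"api": "jog_arm", "payload": {"rows": [[[0,0,0],[0,0,0]],[[0,0,0],[0,0,0]],[[0,0,0],[0,0,0]],[[0,0,0],[0,0,0]],[[0,0,0],[0,0,0]],[[0,0,0],[0,0,0]],[[0,0,0],[0,0,0]],[[0,0,0],[0,0,0]]], "hand": 0, "squeeze": 40}}

```text
t: 16.85
position: [0.5308, -0.0127, 0.0743]
tcp_rot: [-1.78, -0.918, -1.549]
ft_force: [-1.1, -1.7, 0.0]
grip_width: 0.316
grip_force: 39.9
```

Emit:
{"api": "jog_arm", "payload": {"rows": [[[-0.0029,-0.0041,0],[0,0,0]],[[-0.0058,-0.0081,0],[0,0,0]],[[-0.0058,-0.0081,0],[0,0,0]],[[-0.0058,-0.0081,0],[0,0,0]],[[-0.0058,-0.0081,0],[0,0,0]],[[-0.0058,-0.0081,0],[0,0,0]]]}}

```text
t: 17.45
position: [0.498, -0.0577, 0.0743]
tcp_rot: [-1.78, -0.919, -1.548]
ft_force: [3.7, 4.1, -1.8]
grip_width: 0.317
grip_force: 39.8
```

Emit:
{"api": "jog_arm", "payload": {"rows": [[[-0.0058,-0.0081,0],[0,0,0]],[[-0.0058,-0.0081,0],[0,0,0]],[[-0.0058,-0.0081,0],[0,0,0]],[[-0.0058,-0.0081,0],[0,0,0]],[[-0.0058,-0.0081,0],[0,0,0]],[[-0.0058,-0.0081,0],[0,0,0]],[[-0.0058,-0.0081,0],[0,0,0]],[[-0.0058,-0.0081,0],[0,0,0]]]}}

```text
t: 18.25
position: [0.4519, -0.1226, 0.0743]
tcp_rot: [-1.779, -0.919, -1.549]
ft_force: [0.6, 0.3, -0.5]
grip_width: 0.317
grip_force: 39.9
```

```bash
python3 go.py -.30 0.001 .066 8 10
```

```text
q [ 1.5   1.28 -0.99  2.17 -0.86  0.59  1.06] P [ 0.452 -0.123  0.074] box [-0.277, 0.0015]
dP [-0.0422 -0.0601 -0.0012] dR [ 0.01  0.07 -0.05] | per row 10 [-0.0042 -0.006  -0.0001] [ 0.    0.01 -0.01]
```

```bash
sed -i 's/^s=manip.get_state();D/s=manip.get_state();D/' fit.py && python3 - <<'E'
from sim import *
t=manip.get_image("top");k=1/1.5625
for u,v in((481,443),(485,433),(520,418),(567,411),(570,432),(520,445)):print("pliers",onz(t,u*k,v*k,.018).round(3))
import fit;fit.res(p,sg)
q0=manip.get_state()["joint_pos"]
h=np.radians(19.1);mc=np.array([.523,-.363])
def mp(z,th,off=0):
    x=np.array([np.cos(h),np.sin(h),0]);zt=x*np.cos(th)-np.array([0,0,np.sin(th)]);yt=np.array([x[1],-x[0],0])
    blk=np.r_[mc,0]-.0575*x+off*x; P=blk-.0605*x;P[2]=z;return P,np.c_[np.cross(yt,zt),yt,zt]
P,M=pose(-.30,.001,.066,np.radians(8));
seg=[("out",P,M),("up",P+[0,0,.06],M),("over",)+mp(.13,np.radians(8)),("down",)+mp(.058,np.radians(8)),("back",)+mp(.058,np.radians(8),-.08)]
path(q0,seg,n=6)
print(mp(.058,.14)[0])
E
```

```text
pliers [ 0.253 -0.166  0.018]
pliers [ 0.275 -0.175  0.018]
pliers [ 0.31  -0.251  0.018]
pliers [ 0.328 -0.355  0.018]
pliers [ 0.282 -0.361  0.018]
pliers [ 0.251 -0.252  0.018]
out err 0.0 0.0 jump 0.04 [ 1.6   1.2  -0.83  2.15 -0.69  0.83  0.97]
up err 0.0 0.0 jump 0.02 [ 1.63  1.09 -0.9   2.18 -0.73  0.88  0.91]
over err 0.0 0.0 jump 0.08 [ 1.91  1.18 -0.99  2.07 -1.01  0.64  1.  ]
down err 0.0 0.0 jump 0.02 [ 1.88  1.31 -0.92  2.03 -0.97  0.62  1.09]
back err 0.0 0.0 jump 0.03 [ 1.98  1.24 -0.84  2.02 -0.87  0.77  1.03]
[ 0.41149603 -0.40161171  0.058     ]
```

Emit:
{"api": "jog_arm", "payload": {"rows": [[[-0.0058,-0.0082,0],[0,0,0]],[[-0.007,-0.01,0.001],[0,0,0]],[[-0.007,-0.01,0.001],[0,0,0]],[[-0.007,-0.01,0.001],[0,0,0]],[[-0.007,-0.01,0.001],[0,0,0]],[[-0.008,-0.012,0.006],[0,0,0]],[[0,0,0.015],[0,0,0]],[[0,0,0.015],[0,0,0]],[[0,0,0.01],[0,0,0]]]}}

```text
t: 19.2
position: [0.4106, -0.1811, 0.1264]
tcp_rot: [-1.777, -0.921, -1.549]
ft_force: [0.1, -1.0, -1.2]
grip_width: 0.319
grip_force: 39.9
```

Emit:
{"api": "jog_arm", "payload": {"rows": [[[0.0026,-0.026,0],[0,0,-4.44]],[[0.0026,-0.026,0],[0,0,-4.44]],[[0.0026,-0.026,0],[0,0,-4.44]],[[0.0026,-0.026,0],[0,0,-4.44]],[[0.0026,-0.026,0],[0,0,-4.44]],[[0.0026,-0.026,0],[0,0,-4.44]],[[0.0026,-0.026,0],[0,0,-4.44]],[[0.0026,-0.026,0],[0,0,-4.44]],[[0,0,0],[0,0,0]],[[0,0,0],[0,0,0]]]}}

```text
t: 20.2
position: [0.4313, -0.389, 0.125]
tcp_rot: [-2.186, -0.37, -1.905]
ft_force: [0.0, 1.0, -1.2]
grip_width: 0.316
grip_force: 39.9
```

```bash
python3 - <<'E'
from ik import *
s=manip.get_state();z=R.from_rotvec(s["tcp_rot"]).as_matrix()[:,2];print(s["t"],s["position"],s["joint_pos"].round(2),np.degrees(np.arctan2(z[1],z[0])),np.degrees(np.arcsin(-z[2])),R.from_rotvec(s["tcp_rot"]).as_matrix()[2,1],s["ft_force"])
S=manip.get_image("scene");cv2.imwrite("pics/s5.png",cv2.resize(S["img"],(800,600))[:,:,::-1])
E
```

```text
20.2 [ 0.43134938 -0.38902926  0.12504744] [ 1.9   1.27 -1.14  2.05 -1.01  0.46  1.01] 19.155848889144824 7.866113766972915 0.0009586209711506255 [ 0.04239738  1.00591157 -1.24464962]
```

View pics/s5.png

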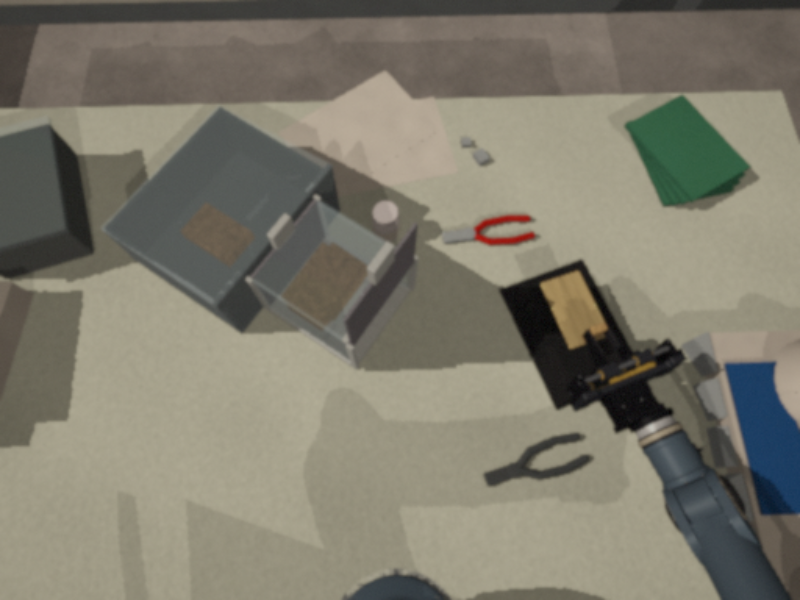

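The board hangs level over the mat, square with it; the bricks remain stacked, bystanders untouched. Lowering.

Emit:
{"api": "jog_arm", "payload": {"rows": [[[0,-0.001,-0.012],[0,0,0]],[[0,-0.001,-0.012],[0,0,0]],[[0,-0.001,-0.012],[0,0,0]],[[0,-0.001,-0.012],[0,0,0]],[[0,-0.001,-0.01],[0,0,0]],[[0,0,-0.005],[0,0,0]],[[0,0,-0.002],[0,0,0]],[[0,0,0],[0,0,0]]]}}

```text
t: 21.05
position: [0.4314, -0.395, 0.0593]
tcp_rot: [-2.188, -0.368, -1.905]
ft_force: [0.6, 0.1, -1.2]
grip_width: 0.319
grip_force: 39.9
```

Emit:
{"api": "jog_arm", "payload": {"rows": [[[0,0,-0.002],[0,0,0]],[[0,0,0],[0,0,0]]]}}

```text
t: 21.25
position: [0.4314, -0.3951, 0.0576]
tcp_rot: [-2.189, -0.369, -1.905]
ft_force: [0.4, -0.0, -1.0]
grip_width: 0.321
grip_force: 39.9
```

Emit:
{"api": "jog_arm", "payload": {"rows": [[[0,0,-0.0015],[0,0,0]],[[0,0,0],[0,0,0]]]}}

```text
t: 21.45
position: [0.4315, -0.3951, 0.0571]
tcp_rot: [-2.186, -0.369, -1.907]
ft_force: [-1.6, -0.2, 3.6]
grip_width: 0.316
grip_force: 39.9
```

Emit:
{"api": "jog_arm", "payload": {"rows": [[[0,0,0],[0,0,0]],[[0,0,0],[0,0,0]],[[0,0,0],[0,0,0]],[[0,0,0],[0,0,0]]], "hand": 0.7}}

```text
t: 21.85
position: [0.4313, -0.3951, 0.0556]
tcp_rot: [-2.189, -0.368, -1.904]
ft_force: [-0.1, -0.4, 0.3]
grip_width: 0.599
grip_force: 0.0
```

Emit:
{"api": "jog_arm", "payload": {"rows": [[[0,0,0.01],[0,0,0]],[[0,0,0.02],[0,0,0]],[[0,0,0.03],[0,0,0]],[[0,0,0.03],[0,0,0]],[[0,0,0.03],[0,0,0]],[[0,0,0.03],[0,0,0]]]}}

```text
t: 22.45
position: [0.4314, -0.3944, 0.2077]
tcp_rot: [-2.188, -0.369, -1.904]
ft_force: [0.2, -0.0, -0.3]
grip_width: 0.696
grip_force: 0.0
```

```bash
python3 - <<'E'
from sim import *
s=manip.get_state();print(s["t"],s["position"],s["joint_pos"].round(2))
q0=s["joint_pos"]
def down(P,yawy):
    y=np.array([np.cos(yawy),np.sin(yawy),0]);z=np.array([0,0,-1.]);return np.array(P),np.c_[np.cross(y,z),y,z]
for w in(54.5,144.5,-35.5,-125.5):
    print(w);a=np.radians(w)
    path(q0,[("lift",np.array([.40,-.30,.40]),R.from_rotvec(s["tcp_rot"]).as_matrix()),("down",)+down([.44,-.14,.46],a),("over",)+down([.544,.004,.46],a),("shut",)+down([.544,.004,.283],a)],n=8)
S=manip.get_image("top");cv2.imwrite("pics/t6.png",cv2.resize(S["img"],(800,600))[:,:,::-1])
E
```

```text
22.45 [ 0.43143779 -0.3943801   0.20765609] [ 1.94  1.13 -1.23  2.05 -0.99  0.48  0.84]
54.5
lift err 0.0266 0.191 jump 0.09 [ 2.15  0.65 -1.36  2.13 -1.01  0.89  0.49]
down err 0.0001 0.0 jump 0.16 [ 1.7  -0.15 -1.29  1.78 -0.15  1.4   1.39]
over err 0.0 0.0 jump 0.18 [ 0.96  0.3  -1.26  1.63  0.29  1.43  0.62]
shut err 0.0 0.0 jump 0.04 [ 0.82  0.46 -1.13  1.87  0.46  1.11  0.47]
144.5
lift err 0.0266 0.191 jump 0.09 [ 2.15  0.65 -1.36  2.13 -1.01  0.89  0.49]
down err 0.0504 0.482 jump 2.08 [ 1.99 -0.3  -1.23  1.84 -0.48  1.44 -2.63]
over err 0.0779 0.826 jump 0.03 [ 1.85 -0.3  -1.36  1.87 -0.69  1.29 -2.63]
shut err 0.0848 0.715 jump 0.06 [ 1.72 -0.3  -1.36  2.22 -0.87  0.84 -2.63]
-35.5
lift err 0.0266 0.191 jump 0.09 [ 2.15  0.65 -1.36  2.13 -1.01  0.89  0.49]
down err 0.0001 0.0 jump 0.59 [ 1.81 -0.23 -1.31  1.78 -0.23  1.42 -0.08]
over err 0.0428 0.174 jump 0.05 [ 1.61 -0.3  -1.36  1.75 -0.34  1.34 -0.32]
shut err 0.0906 0.288 jump 0.05 [ 1.54 -0.3  -1.36  2.08 -0.42  0.96 -0.24]
-125.5
lift err 0.0266 0.191 jump 0.09 [ 2.15  0.65 -1.36  2.13 -1.01  0.89  0.49]
down err 0.0 0.0 jump 1.72 [ 0.54 -0.01 -0.29  1.77 -0.    1.38 -1.93]
over err 0.0 0.0 jump 0.05 [ 0.34  0.15 -0.46  1.61  0.07  1.39 -2.31]
shut err 0.0 0.0 jump 0.05 [ 0.31  0.28 -0.44  1.86  0.14  1.03 -2.38]
```

View pics/t6.png

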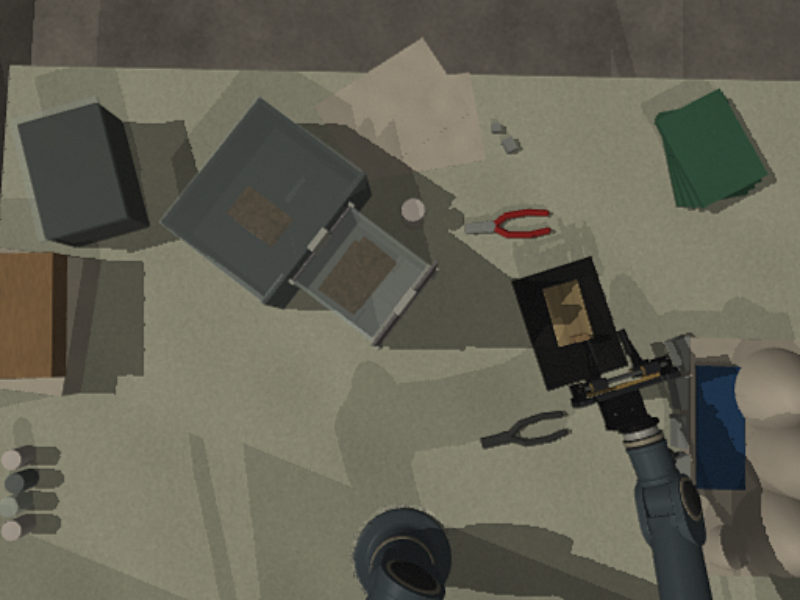

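Top view: board at about (570,313), square in the middle of the mat (512–628, 257–390), released; bricks, pliers, cutters and jar unmoved. Next: come back upright over the outer grip.

```bash
python3 - <<'E'
from sim import *
s=manip.get_state();q0=s["joint_pos"]
def down(P,w,th=90):
    h=np.radians(w+90);t=np.radians(th);x=np.array([np.cos(h),np.sin(h),0]);z=x*np.cos(t)-np.array([0,0,np.sin(t)]);y=np.array([x[1],-x[0],0]);return np.array(P),np.c_[np.cross(y,z),y,z]
for w in(-71,-40,-20):
    print(w)
    path(q0,[("a",)+down([.43,-.36,.28],-71,40),("b",)+down([.43,-.30,.40],-71,90),("c",)+down([.44,-.14,.46],w),("over",)+down([.544,.004,.46],w),("shut",)+down([.544,.004,.283],w)],n=8)
E
```

```text
-71
a err 0.0 0.0 jump 0.09 [ 1.8   0.46 -1.02  2.07 -0.75  0.67  0.22]
b err 0.0 0.0 jump 0.15 [ 1.31  0.18 -0.86  1.76  0.14  1.27 -0.82]
c err 0.0 0.0 jump 0.03 [ 1.24 -0.04 -0.94  1.78 -0.03  1.39 -0.93]
over err 0.0 0.0 jump 0.08 [ 0.85  0.24 -1.09  1.62  0.22  1.41 -1.5 ]
shut err 0.0 0.0 jump 0.04 [ 0.74  0.4  -1.    1.87  0.38  1.08 -1.65]
-40
a err 0.0 0.0 jump 0.09 [ 1.8   0.46 -1.02  2.07 -0.75  0.67  0.22]
b err 0.0 0.0 jump 0.15 [ 1.31  0.18 -0.86  1.76  0.14  1.27 -0.82]
c err 0.0 0.0 jump 0.05 [ 1.25 -0.04 -0.95  1.78 -0.03  1.39 -0.39]
over err 0.0 0.0 jump 0.08 [ 0.86  0.24 -1.1   1.62  0.22  1.41 -0.96]
shut err 0.0 0.0 jump 0.04 [ 0.74  0.41 -1.01  1.87  0.39  1.08 -1.11]
-20
a err 0.0 0.0 jump 0.09 [ 1.8   0.46 -1.02  2.07 -0.75  0.67  0.22]
b err 0.0 0.0 jump 0.15 [ 1.31  0.18 -0.86  1.76  0.14  1.27 -0.82]
c err 0.0 0.0 jump 0.1 [ 1.26 -0.04 -0.96  1.78 -0.03  1.39 -0.04]
over err 0.0 0.0 jump 0.08 [ 0.86  0.25 -1.11  1.62  0.22  1.41 -0.62]
shut err 0.0 0.0 jump 0.04 [ 0.75  0.41 -1.01  1.87  0.39  1.08 -0.77]
```

Emit:
{"api": "jog_arm", "payload": {"rows": [[[0,0.006,0.02],[0,0,0]],[[0,0.007,0.015],[-2.6,7.5,0]],[[0,0.007,0.015],[-2.6,7.5,0]],[[0,0.007,0.015],[-2.6,7.5,0]],[[0,0.007,0.015],[-2.6,7.5,0]],[[0,0.01,0.02],[-2.6,7.5,0]],[[0,0.01,0.02],[-2.6,7.5,0]],[[0,0.01,0.02],[-2.6,7.5,0]],[[0,0.01,0.02],[-2.6,7.5,0]],[[0,0.01,0.02],[-2.6,7.5,0]],[[0,0.01,0.02],[-2.6,7.5,0]],[[0,0,0],[0,0,0]]], "hand": 0, "squeeze": 30}}

```text
t: 23.7
position: [0.4355, -0.2963, 0.4093]
tcp_rot: [-3.091, -0.539, -0.08]
ft_force: [0.9, 0.2, 0.3]
grip_width: 0.008
grip_force: 0.0
```

```bash
python3 - <<'E'
from ik import *
s=manip.get_state();print(s["t"],s["position"],s["joint_pos"].round(2));Rm=R.from_rotvec(s["tcp_rot"]);z=Rm.as_matrix()[:,2];print(z, np.degrees(np.cross(z,[0,0,-1])))
print("to over",np.array([.544,.004,.46])-s["position"])
E
```

```text
23.7 [ 0.43554903 -0.29630872  0.40930347] [ 1.13  0.18 -0.68  1.7   0.09  1.26 -0.8 ]
[ 0.04948092  0.01125905 -0.99871161] [-0.64509591  2.83504768  0.        ]
to over [0.10845097 0.30030872 0.05069653]
```

Emit:
{"api": "jog_arm", "payload": {"rows": [[[0,0.02,0.025],[-0.6,2.8,0]],[[0.004,0.03,0.025],[0,0,0]],[[0.013,0.0313,0],[0,0,0]],[[0.013,0.0313,0],[0,0,0]],[[0.013,0.0313,0],[0,0,0]],[[0.013,0.0313,0],[0,0,0]],[[0.013,0.0313,0],[0,0,0]],[[0.013,0.0313,0],[0,0,0]],[[0.013,0.0313,0],[0,0,0]],[[0.0135,0.0313,0],[0,0,0]],[[0,0,0],[0,0,0]],[[0,0,0],[0,0,0]]]}}

```text
t: 24.9
position: [0.5392, -0.0009, 0.4544]
tcp_rot: [-3.092, -0.524, 0.009]
ft_force: [0.2, -0.4, 0.2]
grip_width: 0.007
grip_force: 0.0
```

```bash
python3 - <<'E'
from h import *
s=manip.get_state();print(s["t"],s["position"],s["joint_pos"].round(2),R.from_rotvec(s["tcp_rot"]).as_matrix()[:,2],s["ft_force"])
d=manip.get_image("wrist");cv2.imwrite("pics/w7.png",d["img"][:,:,::-1])
P=lambda z:[round(float(v)) for v in proj(d,[.544,.004,z])]
print("grip px",P(.348),"tip px",[round(float(v)) for v in proj(d,s["position"]+.07*R.from_rotvec(s["tcp_rot"]).as_matrix()[:,2])])
E
```

```text
24.9 [ 0.53924204 -0.00088307  0.45435468] [ 0.64  0.24 -0.88  1.57  0.18  1.42 -1.49] [-0.006541    0.00423964 -0.99996962] [ 0.20501605 -0.44423088  0.23098967]
grip px [259, 203] tip px [262, 231]
```

View pics/w7.png

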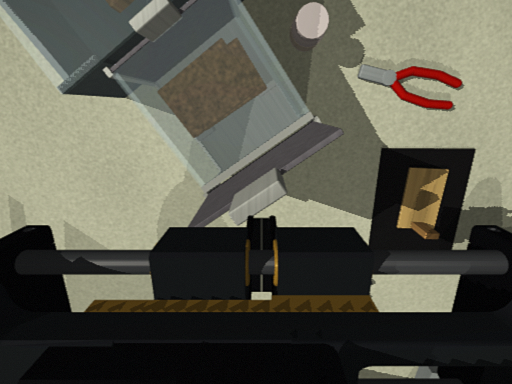

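The grip's top shows at about (258,200), where the model predicts it (259,203); shift 5 mm and push down.

Emit:
{"api": "jog_arm", "payload": {"rows": [[[0.0048,0.005,-0.01],[0.2,0.4,0]],[[0,0,-0.01],[0,0,0]],[[0,0,-0.01],[0,0,0]],[[0,0,-0.01],[0,0,0]],[[0,0,-0.01],[0,0,0]],[[0,0,-0.015],[0,0,0]],[[0,0,-0.015],[0,0,0]]]}}

```text
t: 25.65
position: [0.5448, 0.004, 0.3748]
tcp_rot: [-3.09, -0.521, 0.015]
ft_force: [-0.5, -0.6, 1.6]
grip_width: 0.009
grip_force: 1.2
```

Emit:
{"api": "jog_arm", "payload": {"rows": [[[0,0,-0.015],[0,0,0]],[[0,0,-0.015],[0,0,0]],[[0,0,-0.015],[0,0,0]],[[0,0,-0.015],[0,0,0]],[[0,0,-0.015],[0,0,0]],[[0,0,-0.01],[0,0,0]],[[0,0,-0.003],[0,0,0]]]}}

```text
t: 26.35
position: [0.5442, 0.0044, 0.2864]
tcp_rot: [-3.088, -0.522, 0.019]
ft_force: [-0.8, -1.3, 2.6]
grip_width: 0.007
grip_force: 1.0
```

Emit:
{"api": "jog_arm", "payload": {"rows": [[[0,0,-0.003],[0,0,0]],[[0,0,-0.003],[0,0,0]],[[0,0,-0.002],[0,0,0]],[[0,0,0],[0,0,0]]]}}

```text
t: 26.75
position: [0.5444, 0.0048, 0.283]
tcp_rot: [-3.091, -0.522, 0.017]
ft_force: [-8.1, -2.9, 18.9]
grip_width: 0.002
grip_force: 9.8
```

Shut at 213 mm (19 N, no movement). Back off and check.

Emit:
{"api": "jog_arm", "payload": {"rows": [[[0,0,0.02],[0,0,0]],[[0,0,0.04],[0,0,0]],[[-0.01,0,0.04],[0,0,0]],[[-0.03,-0.02,0.03],[0,0,0]],[[0,0,0],[0,0,0]],[[0,0,0],[0,0,0]],[[0,0,0],[0,0,0]],[[0,0,0],[0,0,0]]]}}

```text
t: 27.55
position: [0.5046, -0.0152, 0.4085]
tcp_rot: [-3.087, -0.523, 0.019]
ft_force: [-0.8, -0.4, 0.6]
grip_width: 0.008
grip_force: 0.0
```

```bash
python3 - <<'E'
from ik import *
d=manip.get_image("top");I=d["img"].astype(int)
# board on mat: bright region inside the mat
h=np.radians(19.1);m=np.zeros(I.shape[:2],np.uint8)
C=[np.array([.523,-.363])+R.from_euler('z',h).as_matrix()[:2,:2]@np.array(c) for c in((.12,.085),(.12,-.085),(-.12,-.085),(-.12,.085))]
cv2.fillPoly(m,[np.array([proj(d,[*c,.003]) for c in C]).astype(int)],1)
b=((I[:,:,0]>60)&(m>0)).astype(np.uint8)
n,l,st,ce=cv2.connectedComponentsWithStats(b);k=1+st[1:,4].argmax();r=cv2.minAreaRect(np.argwhere(l==k)[:,::-1].astype(np.float32))
P=[onz(d,*q,.009)[:2] for q in cv2.boxPoints(r)];c=np.mean(P,0)
print("centre",c.round(3),"mat frame",(R.from_euler('z',-h).as_matrix()[:2,:2]@(c-[.523,-.363])).round(3))
for i in range(2):v=P[i+1]-P[i];print(np.linalg.norm(v).round(3),np.degrees(np.arctan2(v[1],v[0])).round(1))
cv2.imwrite("pics/t8.png",cv2.resize(d["img"][110:260,180:420],(800,500))[:,:,::-1])
E
```

```text
centre [ 0.546 -0.356] mat frame [ 0.024 -0.001]
0.083 -72.8
0.138 -163.8
```

View pics/t8.png

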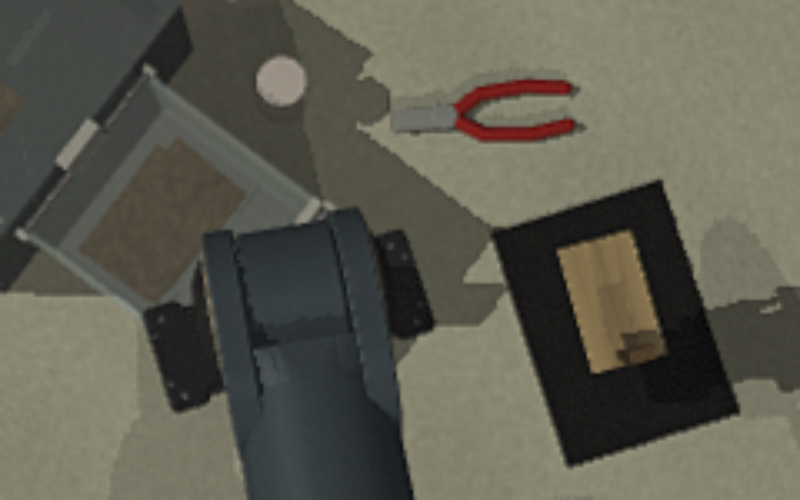

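The board lies square on the mat, 24 mm off centre (limit 50 mm). The bricks are stacked, the doors are shut and the robot is clear of everything.

```bash
python3 -c "
from workcell import manip
print(manip.sign_off())"
```

```text
the job is handed in; nothing more can be done
None
```

The job is done and handed in at about 28 s: the inner door was pressed shut before the outer was opened, the board lies flat and square on the mat 24 mm off centre, the bricks are still stacked, both doors are shut, and the pliers, cutters and jar were not disturbed; `sign_off` gave no verdict.

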